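# Let the tin out of the van's two-lane feeder

### The job

Let the tin out of the feeder: with the fingertips press down the pad at the rear (uphill) end of the rocker over the lane where the tin lies, so the gate at its other end lifts and the tin rolls down to the end wall, then let the pad up again so the gate is shut. Keep the jar shut in behind its own gate, leaving its rocker alone, do not touch the tin, jar or gates with the gripper, and leave the egg cup, shaker and spatula standing or lying where they are.

Things in the scene. Friction and masses are not known exactly. Their poses are not given: they have to be found in the camera images.
- feeder: Fixed wooden feeder 190 mm wide (local x), 355 mm long (local y), two sloping lanes 64 mm wide centred at local x = +50 and -50 mm, running down to local -y at 9.6 degrees; ramp 40 mm high at local y = 0; end wall's inner face at y = -163 mm; side walls 28 mm high; three posts 134 mm high at y = +50 mm carry the hinge rod. Yaw and place vary. Origin mid-lanes on the work surface.
- tin: Plain steel food tin, straight cylinder 53 mm diameter, 50 mm long, 0.1 kg, lying across one of the two lanes (which one varies) behind the shut gate at local y about 0. Origin at its centre; its own x axis is the cylinder axis. Resting against the end wall its centre is at local y about -136 mm.
- jar: Glass jar with a narrower neck and steel lid at one end, body 53 mm diameter, 56 mm long overall, lying in the other lane behind that lane's gate. Origin on its axis at mid-length; x along the axis.
- rocker_a (a joint): Rocker over the lane at feeder-local x = +50 mm: angle, 0 = gate shut, grows as the rear pad is pressed, hard stop at 0.50 rad. Hinge line along local x at local y = +50 mm, 125 mm above the surface. A spring returns it to 0; push needed at the pad about 1.3 N at first, 3.5 N at the stop. From about 0.4 rad on the gate clears what lies behind it.
- rocker_b (a joint): Rocker over the lane at feeder-local x = -50 mm: angle, 0 = gate shut, grows as the rear pad is pressed, hard stop at 0.50 rad. Hinge line along local x at local y = +50 mm, 125 mm above the surface. A spring returns it to 0; push needed at the pad about 1.3 N at first, 3.5 N at the stop. From about 0.4 rad on the gate clears what lies behind it.
- pad_a_top (a point): Centre of the upper face of this rocker's press pad, an aluminium plate 46 mm (local x) x 44 mm (local y) x 7 mm at feeder-local x = +50, y = +165 mm, 115 mm behind the hinge and 134 mm above the surface at rest, free space below. It swings about the hinge: at the stop its centre is 56 mm lower and 9 mm nearer the hinge, sloping 0.5 rad down to the rear.
- pad_b_top (a point): Centre of the upper face of this rocker's press pad, an aluminium plate 46 mm (local x) x 44 mm (local y) x 7 mm at feeder-local x = -50, y = +165 mm, 115 mm behind the hinge and 134 mm above the surface at rest, free space below. It swings about the hinge: at the stop its centre is 56 mm lower and 9 mm nearer the hinge, sloping 0.5 rad down to the rear.
- gate_a_foot (a point): Gate of that rocker (local x = +50 mm): aluminium plate 50 mm wide, 5 mm thick, hanging from the front end of the rocker 80 mm in front of the hinge, from the arm down to 53 mm above the surface when shut. This point is the middle of its lower edge.
- gate_b_foot (a point): Gate of that rocker (local x = -50 mm): aluminium plate 50 mm wide, 5 mm thick, hanging from the front end of the rocker 80 mm in front of the hinge, from the arm down to 53 mm above the surface when shut. This point is the middle of its lower edge.
- egg_cup: White ceramic egg cup, 50 mm across, 64 mm high, loose, standing beside the feeder on its local -x side; origin under its centre.
- shaker: Small glass shaker with a steel cap, 38 mm across, 75 mm high, loose, standing beside the feeder on its local +x side; origin under its centre.
- spatula: Orange silicone spatula with a wooden handle, 285 mm long, 55 mm wide, 12 mm thick, lying flat on the board to the robot's left; origin underneath, near its middle.
Mind the look-alikes: they are no part of the job. What is shaped like the jar but pink or yellow is not meant.

How it is judged:
By the outcome, as a careful person would: the job done as asked, in the order asked, and still so for the second after the job is handed in, with the robot touching nothing.
It also fails if it takes over 32 s, if anything falls off the work surface, if the arm or the gripper's body presses on something with over 40 N, if the wrist force passes 120 N, or if a joint passes its speed limit or range.

### The arm

A 7-joint arm with a two-finger parallel gripper is mounted at the origin on the work surface. World frame = base frame: x ahead of the robot, y to its left, z up, the work surface at z = 0. Lengths are in m, angles in rad, forces in N, time in s.
With the tool pointing down it reaches from about 0.4 to 0.875 m from the base axis. Payload 6.5 kg.
Tool frame: the origin (TCP) lies on the centre line of the jaws, within the pads' length; the fingertips stand 25 mm ahead of it and the grasp point (between the pads) lies 6 mm ahead of it (ctrl.finger_overhang is the distance from the TCP to the fingertips, in m); y points along the fingers, x is the direction in which the jaws open and shut, and the axes are right-handed (so a half turn about y gives the same grasp; the last joint's range is limited). The gripper opens to 85 mm and grips with 20 to 120 N. Pads are 22 mm wide; open, the fingers measure 114 mm over their backs; the gripper's body (76 mm by 85 mm) begins 54 mm behind the grasp point. The pads swing forward as they close: fully open they stand 13 mm farther back than shut.
Start: joints at [-1.354, 0.536, -0.004, 1.538, 0.003, 1.067, -0.071], TCP at [0.181, 0.624, 0.256] pointing down, gripper open.
Joint ranges: [-2.7, 2.7], [-0.37, 2.16], [-1.27, 1.26], [0.24, 2.4], [-1.31, 4.45], [0.19, 1.91], [-2.76, 2.76]. Speed limits (rad/s): [2.39, 2.39, 3.14, 3.14, 3.14, 3.14, 3.14].

### API

Orientations are given as [roll, pitch, yaw] about the fixed x, y, z axes, in that order (R = Rz(yaw) Ry(pitch) Rx(roll)).
In Python, from rig import ctrl gives the robot as it stands.
- The arm moves only by the tool step_arm, never from a script. Its argument "commands" is one flat list of numbers, 5 for each row, row after row: the opening, from 0 (shut) to 1 (fully open), then the shift along the tool's x, y, z in units of 25 mm (1.0 is 25 mm), then the turn about the tool's y in units of 6 degrees (1.0 is 6 degrees). In form: [fingers, x, y, z, yaw, fingers, x, y, z, yaw, ...]. A call has exactly 8 rows; each row shifts and turns the commanded pose from where the row before left it, along the tool's axes as they then stand; what a row does not reach is not made up. A row lasts 1/12 s, in which the tool goes at most 41.7 mm and 7.16 degrees, less where a joint would pass 70% of its speed; a pose out of reach is approached as far as the arm can. A call is refused whole if a number of a shift passes 1 or a number of a turn 1, either way. A call with a gripper value outside its range is refused whole. The fingers move at their own pace and stop on an object; "grip_force" is the grip in N (left out, the last holds). Time passes only in rows, so rows that do not move let the fingers close, or fill a call up. It gives the time, the measured TCP pose, the force and the opening at its end, in the units of the state.
- ctrl.read_state(): the state, without advancing time (a new reading comes with each control period).
- ctrl.capture(name): name is "scene" or "top" or "wrist"; returns the picture (400x640x3 uint8, red, green, blue); there is no depth.
- ctrl.camera_info(name): a dict with "fovy" (degrees; the focal length in pixels is half the picture's height over the tangent of half this angle, whatever the lens; pixels are square), "cx", "cy" (the principal point, pixels), "R" (3x3) and "t" (3): a world point X has camera coordinates R X + t; the wrist camera has in their place "mount" (4x4, takes a point from camera to tool coordinates, whose origin is the TCP and whose axes are the tool frame's). Camera axes: x right, y down, z forward; pixel columns grow to the right and rows downward; lengths in m; the calibration is good to about 2 mm. A picture is of the moment at which its call begins: read the wrist's pose just before it. camera_info takes no time and is no camera call.
- ctrl.job_done(): hands the job in, once; it reports no verdict.
Trained networks look in the newest picture that a camera, given by its name, has taken for a name from the list of things; names that differ only in an ending like _2 or _b are one class to them, and where a whole thing is asked for, a point or a joint stands for the part that bears it (a point fixed in the world has none). Each returns a list of dicts, best first, with "confidence" (0 to 1); they miss things now and then, are a little off and sometimes report something else, mostly with a low value. They report only what shows in the picture. A call takes as long as a camera call. They do not tell look-alikes from the thing itself.
- ctrl.spot_in(label, camera): "position" ([row, column] in pixels, amid what is visible of it).
- ctrl.landmark_of(label, camera): "position" ([row, column] in pixels: a listed point, or the origin of a listed thing).
The state is a dict: "t": time; "joint_pos": joint angles; "joint_vel": joint speeds; "tau": joint torques, N m; "eef_pos": TCP position; "eef_rot": TCP orientation; "wrist_force": force on the tool from outside, world axes, zero at the start; "wrist_torque": the same for the moment, N m; "width": finger opening in m.
Only numpy, scipy, OpenCV 4.12 (cv2) and the standard library are available. Lean on these libraries where they do the work, as an engineer would, in place of code of your own. Each camera call takes 0.05 s, during which the arm holds its last target. There are 200 camera calls.

## Working session

There is one attempt and no reset: what is moved stays moved. The work goes in short steps, Python scripts to look and compute and a tool call to move; the robot and the scene stay as the last step left them, time stands still between calls to the robot, and variables do not carry over. Pictures are saved under pics/ and viewed, about 8 in all and at most 12, crops included, and the job is handed in when it is done.

Besides the shell and the picture viewer there is one more tool, called after ">>>" as name(argument=value, ...) on one line, values as JSON. step_arm: Moves the arm, as the interface text tells. Its arguments: {"type":"object","properties":{"commands":{"type":"array"},"grip_force":{"type":"number"}},"required":["commands"]}

```bash
mkdir -p pics; ls; python3 - <<'E'
from rig import ctrl
import cv2,numpy as np
s=ctrl.read_state();print(s['t'],s['eef_pos'],s['eef_rot'],s['width'],ctrl.finger_overhang)
for c in ['top','scene']:
    im=ctrl.capture(c);cv2.imwrite(f'pics/{c}0.png',im[:,:,::-1])
    i=ctrl.camera_info(c);print(c,i)
    for l in ['pad_a_top','gate_a_foot','feeder','tin','jar','egg_cup','shaker','spatula']:
        print(l,[(np.round(d['position']).tolist(),round(d['confidence'],2)) for d in ctrl.landmark_of(l,c)][:5])
print(ctrl.read_state()['t'])
E
```

```text
pics
0.0 [0.18122887 0.62359346 0.25540211] [-1.5709251   0.00178383  1.28804456] 0.08554504271258179 0.025
top {'fovy': 56.707246049279206, 'cx': 313.43063042059, 'cy': 200.4292363038332, 'R': array([[-0.02707617, -0.99937155, -0.02287766],
       [-0.99459995,  0.02922655, -0.09958286],
       [ 0.10018891,  0.0200578 , -0.99476624]]), 't': array([0.09930707, 0.56088181, 0.87349374])}
pad_a_top [([189.0, 281.0], 0.94)]
gate_a_foot [([181.0, 363.0], 0.85)]
feeder [([200.0, 356.0], 0.87), ([176.0, 348.0], 0.63)]
tin [([177.0, 348.0], 0.72)]
jar [([287.0, 389.0], 0.91), ([290.0, 295.0], 0.86), ([218.0, 363.0], 0.59)]
egg_cup [([258.0, 342.0], 0.88)]
shaker []
spatula [([287.0, 221.0], 0.75)]
scene {'fovy': 45.16402527191486, 'cx': 324.2784497996018, 'cy': 198.68679827023934, 'R': array([[ 0.14241187,  0.98978866,  0.00610464],
       [ 0.63269601, -0.08628652, -0.76957807],
       [-0.7611929 ,  0.11345943, -0.63852356]]), 't': array([-0.13682899, -0.25233813,  1.54197741])}
pad_a_top [([198.0, 369.0], 0.85)]
gate_a_foot [([247.0, 283.0], 0.57)]
feeder [([243.0, 289.0], 0.81), ([172.0, 350.0], 0.38)]
tin [([240.0, 299.0], 0.64)]
jar [([177.0, 337.0], 0.7), ([211.0, 283.0], 0.64), ([180.0, 253.0], 0.61)]
egg_cup [([204.0, 298.0], 0.64)]
shaker [([280.0, 364.0], 0.56), ([202.0, 299.0], 0.33), ([215.0, 272.0], 0.28)]
spatula [([180.0, 411.0], 0.68)]
0.9
```

View images.

View pics/top0.png

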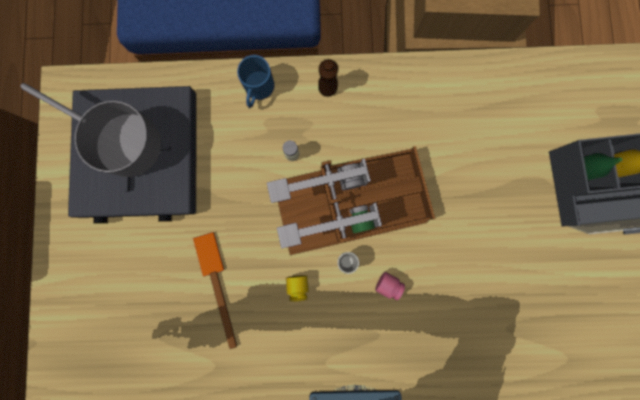

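View pics/scene0.png

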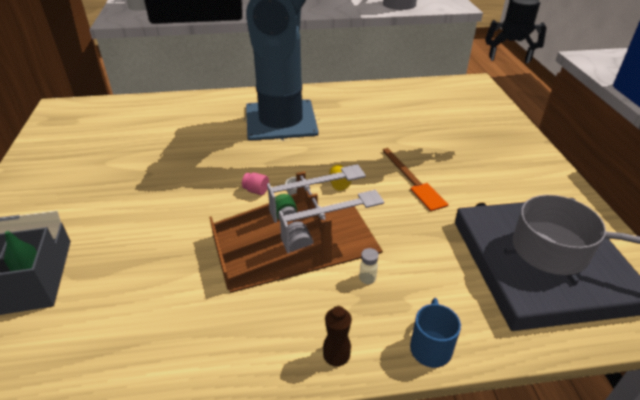

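Candidates in the top picture: rocker pads at (189,278) and (235,288). A grey steel cylinder lies under the upper rocker (178,352), and a green jar-like thing lies under the lower one (220,361). The look-alikes are pink (287,391) and yellow (288,297). The shaker (150,291) is on the upper side and the egg cup (262,347) on the lower, so the upper rocker is rocker_a. Next, a close crop and the measurement.

```bash
cat > h.py <<'E'
from rig import ctrl
import cv2,numpy as np
from scipy.optimize import least_squares
def proj(c,X):
    i=ctrl.camera_info(c);f=200/np.tan(np.radians(i['fovy']/2));p=np.asarray(X)@i['R'].T+i['t']
    return np.array([i['cy']+f*p[...,1]/p[...,2],i['cx']+f*p[...,0]/p[...,2]]).T
def back(c,rc,z):
    i=ctrl.camera_info(c);f=200/np.tan(np.radians(i['fovy']/2))
    d=i['R'].T@np.array([(rc[1]-i['cx'])/f,(rc[0]-i['cy'])/f,1]);o=-i['R'].T@i['t'];return o+d*(z-o[2])/d[2]
def w(p,L):
    c,s=np.cos(p[2]),np.sin(p[2]);L=np.asarray(L,float);return np.stack([p[0]+c*L[...,0]-s*L[...,1],p[1]+s*L[...,0]+c*L[...,1],L[...,2]],-1)
E
python3 - <<'E'
from h import *
t=cv2.imread('pics/top0.png');s=cv2.imread('pics/scene0.png')
# bright low-saturation pad blobs
for n,im,win in [('top',t,(170,250,262,305)),('scene',s,(160,212,335,390))]:
    a,b,c,d=win;g=cv2.cvtColor(im,cv2.COLOR_BGR2HSV)[a:b,c:d]
    m=((g[...,1]<60)&(g[...,2]>120)).astype(np.uint8);m=cv2.morphologyEx(m,cv2.MORPH_OPEN,np.ones((9 if n=='top' else 6,)*2,np.uint8))
    N,_,st,ce=cv2.connectedComponentsWithStats(m)
    for k in range(1,N):print(n,st[k],ce[k][1]+a,ce[k][0]+c, back(n,(ce[k][1]+a,ce[k][0]+c),.134))
cv2.imwrite('pics/crop.png',np.hstack([cv2.resize(t[125:275,255:445],None,fx=4,fy=4,interpolation=3)]))
E
```

```text
top [  6  10  22  21 410] 190.00731707317073 278.44878048780487 [0.57775745 0.15632313 0.134     ]
top [ 16  55  22  22 428] 235.3271028037383 288.56775700934577 [0.47963243 0.13640502 0.134     ]
scene [  9   6  21  14 241] 172.62240663900414 353.63900414937757 [0.48590024 0.13547315 0.134     ]
scene [ 24  32  24  15 297] 199.21212121212122 370.4781144781145 [0.58448785 0.15318261 0.134     ]
scene [ 0 45  4  6 24] 207.5 336.5 [0.60146329 0.07673858 0.134     ]
```

View pics/crop.png

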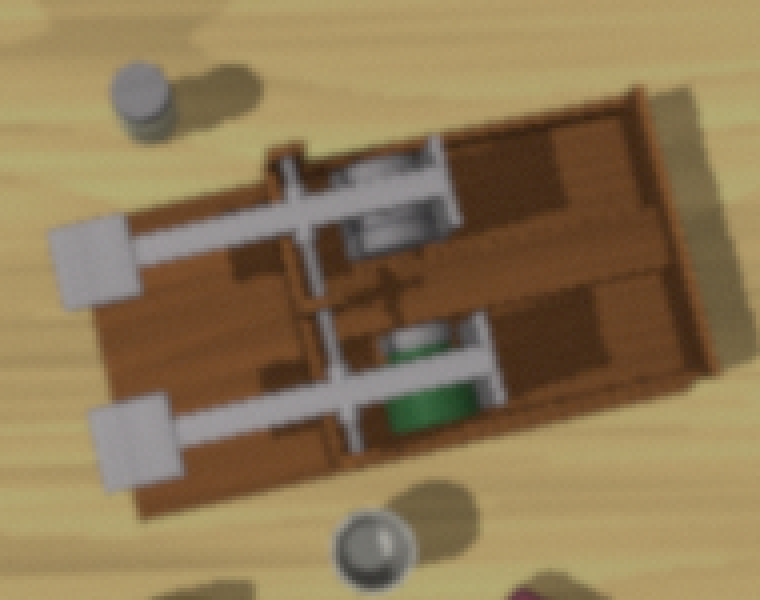

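The crop confirms the choice. A plain grey tin lies in the upper (+x) lane, whose pad a is at (190,278) in the top picture, and the green jar is in the lower lane. The two pads measure 100 mm apart, as they should. Pad a is at about (0.579, 0.155) and the yaw is about 0.19. I'll travel at the current height with the fingers shut.

>>> step_arm(commands=[0,-0.56,0,-0.85,0,0,-0.56,0,-0.85,0,0,-0.56,0,-0.85,0,0,-0.56,0,-0.85,0,0,-0.56,0,-0.85,0,0,-0.56,0,-0.85,0,0,-0.56,0,-0.85,0,0,-0.56,0,-0.85,0], grip_force=20)

```text
t: 1.57
eef_pos: [0.3141, 0.4682, 0.2564]
eef_rot: [-1.571, -0.0, 1.288]
wrist_force: [0.6, 0.9, 0.4]
width: -0.0003
```

>>> step_arm(commands=[0,-0.56,0,-0.85,0,0,-0.56,0,-0.85,0,0,-0.56,0,-0.85,0,0,-0.56,0,-0.85,0,0,-0.56,0,-0.85,0,0,-0.56,0,-0.85,0,0,-0.56,0,-0.85,0,0,-0.56,0,-0.85,0])

```text
t: 2.23
eef_pos: [0.4461, 0.3132, 0.2565]
eef_rot: [-1.571, -0.0, 1.288]
wrist_force: [0.6, -0.5, -0.5]
width: 0.0002
```

>>> step_arm(commands=[0,0,0,0,1,0,0,0,0,1,0,0,0,0,1,0,0,0,0,1,0,0,0,0,1,0,0,0,0,1,0,0,0,0,1,0,0,0,0,1])

```text
t: 2.9
eef_pos: [0.4454, 0.3143, 0.2564]
eef_rot: [-1.571, -0.0, 0.445]
wrist_force: [-0.9, -0.5, -0.9]
width: 0.0001
```

>>> step_arm(commands=[0,0,0,0,0.81,0,0,0,0,0.81,0,0,0,0,0.81,0,0.31,0,-0.574,0,0,0.31,0,-0.574,0,0,0.31,0,-0.574,0,0,0.31,0,-0.574,0,0,0.31,0,-0.574,0])

```text
t: 3.57
eef_pos: [0.4978, 0.2509, 0.2565]
eef_rot: [-1.571, -0.0, 0.196]
wrist_force: [0.2, 0.2, 0.4]
width: 0.0
```

>>> step_arm(commands=[0,0.31,0,-0.574,0,0,0.31,0,-0.574,0,0,0.31,0,-0.574,0,0,0.31,0,-0.574,0,0,0.31,0,-0.574,0,0,0.31,0,-0.574,0,0,0.31,0,-0.574,0,0,0.31,0,-0.574,0])

```text
t: 4.23
eef_pos: [0.581, 0.1503, 0.2564]
eef_rot: [-1.571, -0.0, 0.196]
wrist_force: [0.2, -0.4, -0.6]
width: 0.0001
```

```bash
python3 - <<'E'
from h import *
s=ctrl.read_state();print(s['t'],s['eef_pos'],s['eef_rot'],s['wrist_force'])
im=ctrl.capture('wrist')[:,:,::-1].copy()
i=ctrl.camera_info('wrist');f=200/np.tan(np.radians(i['fovy']/2));M=np.linalg.inv(i['mount'])
d=s['eef_pos'][2]-.134
# TCP's vertical projection on the pad plane and pad landmarks in world
from scipy.spatial.transform import Rotation as Ro
R=Ro.from_euler('xyz',s['eef_rot']).as_matrix();C=i['mount']
def px(X):
    q=M[:3,:3]@(R.T@(np.asarray(X)-s['eef_pos']))+M[:3,3];return i['cy']+f*q[1]/q[2],i['cx']+f*q[0]/q[2]
def wb(rc,z):
    r=R@C[:3,:3]@np.array([(rc[1]-i['cx'])/f,(rc[0]-i['cy'])/f,1]);o=R@C[:3,3]+s['eef_pos'];return o+r*(z-o[2])/r[2]
p=px([s['eef_pos'][0],s['eef_pos'][1],.134]);print('foot px',p)
for l in ['pad_a_top']:
  for q in ctrl.landmark_of(l,'wrist'):print(l,q,wb(q['position'],.134))
cv2.drawMarker(im,(int(p[1]),int(p[0])),(0,0,255),1,15)
cv2.imwrite('pics/w1.png',im)
E
```

```text
4.2333 [0.58096249 0.15029547 0.25637878] [-1.57067538e+00 -1.47947006e-04  1.96075810e-01] [ 0.18243895 -0.37452839 -0.56199416]
foot px (np.float64(205.08475908814074), np.float64(319.70639462296634))
pad_a_top {'position': [194.0, 321.1], 'confidence': 0.86} [0.58033355 0.15868443 0.134     ]
```

View pics/w1.png

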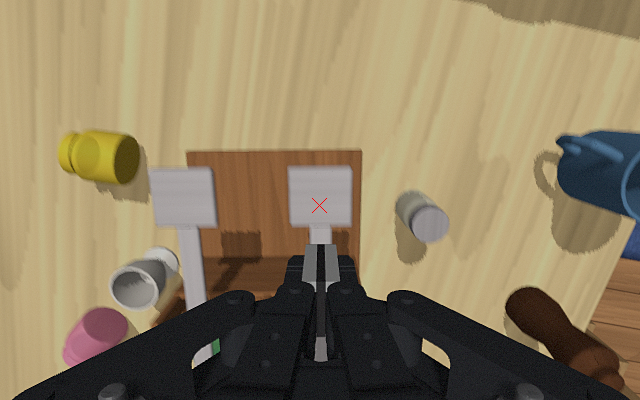

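The wrist picture shows pad a at rows 166–227, columns 288–352. The fingertips' foot point (205,320) is 6 mm hinge-side of the pad's centre, as intended. Next I'll descend to just above the pad.

>>> step_arm(commands=[0,0,0.457,0,0,0,0,0.457,0,0,0,0,0.457,0,0,0,0,0.457,0,0,0,0,0.457,0,0,0,0,0.457,0,0,0,0,0.457,0,0,0,0,0.457,0,0])

```text
t: 5.0
eef_pos: [0.5803, 0.1509, 0.1636]
eef_rot: [-1.571, 0.0, 0.196]
wrist_force: [0.9, 0.8, -0.1]
width: 0.0006
```

>>> step_arm(commands=[0,0,0.25,0,0,0,0,0.25,0,0,0,0,0.25,0,0,0,0,0.25,0,0,0,0,0.25,0,0,0,0,0.25,0,0,0,0,0.25,0,0,0,0,0.25,0,0])

```text
t: 5.67
eef_pos: [0.5815, 0.1506, 0.1149]
eef_rot: [-1.571, -0.002, 0.195]
wrist_force: [0.2, -1.4, 4.3]
width: 0.0
```

```bash
python3 - <<'E'
from h import *
s=ctrl.read_state();print(s['t'],s['eef_pos'],s['wrist_force'])
a=ctrl.capture('top')[110:290,240:460,::-1];b=ctrl.capture('scene')[130:310,200:420,::-1]
cv2.imwrite('pics/p1.png',cv2.resize(np.vstack([a,b]),None,fx=1.66,fy=1.66,interpolation=3))
E
```

```text
5.6667 [0.58148827 0.15060416 0.11487256] [ 0.17901739 -1.36166491  4.29524751]
```

View pics/p1.png

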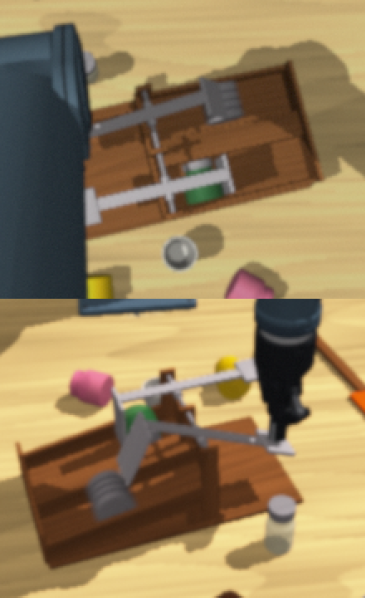

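The gate is up and the tin is starting to roll. I'll press slightly deeper and hold.

>>> step_arm(commands=[0,0,0.1,0,0,0,0,0.06,0,0,0,0,0,0,0,0,0,0,0,0,0,0,0,0,0,0,0,0,0,0,0,0,0,0,0,0,0,0,0,0])

```text
t: 6.43
eef_pos: [0.5808, 0.151, 0.1111]
eef_rot: [-1.571, -0.001, 0.196]
wrist_force: [1.8, 0.7, 4.5]
width: 0.0002
```

>>> step_arm(commands=[0,0,0,0,0,0,0,0,0,0,0,0,0,0,0,0,0,0,0,0,0,0,0,0,0,0,0,0,0,0,0,0,0,0,0,0,0,0,0,0])

```text
t: 7.1
eef_pos: [0.5806, 0.151, 0.1109]
eef_rot: [-1.571, -0.0, 0.196]
wrist_force: [2.6, 1.3, 3.4]
width: -0.0003
```

```bash
python3 - <<'E'
from h import *
s=ctrl.read_state();print(s['t'],s['eef_pos'],s['wrist_force'])
a=ctrl.capture('top')[110:290,240:460,::-1];b=ctrl.capture('scene')[130:310,200:420,::-1]
cv2.imwrite('pics/p2.png',cv2.resize(np.vstack([a,b]),None,fx=1.66,fy=1.66,interpolation=3))
E
```

```text
7.1 [0.58063074 0.15095284 0.11093937] [2.5529564  1.29974184 3.38547549]
```

View pics/p2.png

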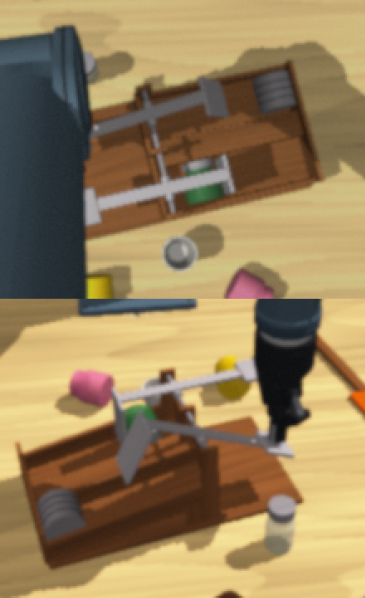

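The tin has rolled to the end wall. In the upper half of the picture it sits at about (90,275), against the wall. I'll let the pad up gently and then lift clear.

>>> step_arm(commands=[0,0,-0.2,0,0,0,0,-0.25,0,0,0,0,-0.25,0,0,0,0,-0.25,0,0,0,0,-0.25,0,0,0,0,-0.25,0,0,0,0,-0.25,0,0,0,0,-0.25,0,0])

```text
t: 7.87
eef_pos: [0.5803, 0.15, 0.1602]
eef_rot: [-1.572, 0.0, 0.195]
wrist_force: [-0.0, -0.6, 0.4]
width: 0.0001
```

>>> step_arm(commands=[0,0,-0.3,0,0,0,0,-0.6,0,0,0,0,-0.6,0,0,0,0,-0.6,0,0,0,0,-0.6,0,0,0,0,-0.6,0,0,0,0,-0.6,0,0,0,0,-0.4,0,0])

```text
t: 8.53
eef_pos: [0.581, 0.1503, 0.2689]
eef_rot: [-1.571, -0.002, 0.195]
wrist_force: [0.6, 0.7, 0.1]
width: -0.0001
```

>>> step_arm(commands=[0,0,0,0.7,0,0,0,0,0.9,0,0,0,0,0.9,0,0,0,0,0.9,0,0,0,0,0.9,0,0,0,0,0.9,0,0,0,0,0.6,0,0,0,0,0,0])

```text
t: 9.2
eef_pos: [0.5507, 0.2973, 0.2668]
eef_rot: [-1.569, 0.001, 0.201]
wrist_force: [0.4, 0.3, 0.0]
width: 0.0001
```

```bash
python3 - <<'E'
from h import *
s=ctrl.read_state();print(s['t'],s['eef_pos'],s['wrist_force'])
A=ctrl.capture('top');a=A[110:290,200:460,::-1];b=ctrl.capture('scene')[130:310,200:460,::-1]
cv2.imwrite('pics/p3.png',cv2.resize(np.vstack([a,b]),None,fx=1.66,fy=1.66,interpolation=3))
for l in ['tin','feeder','gate_a_foot','egg_cup','spatula','jar','pad_a_top']: print(l,[(d['position'],d['confidence']) for d in ctrl.landmark_of(l,'top')])
p=(.6045-.05*0,0,0)
pad=np.array([.580,.156]);c,q=np.cos(.192),np.sin(.192)
o=pad-np.array([c*.05-q*.165,q*.05+c*.165]);p=(o[0],o[1],.192)
print('expected tin px',proj('top',w(p,[.05,-.136,.045])),'gate',proj('top',w(p,[.05,-.03,.053])))
E
```

```text
9.2 [0.55072753 0.29725453 0.26681625] [0.35799428 0.26823318 0.01895085]
tin [([169.4, 401.1], 0.89), ([200.3, 353.3], 0.67), ([192.0, 280.0], 0.58)]
feeder [([199.2, 356.1], 0.59)]
gate_a_foot [([180.7, 360.9], 0.8)]
egg_cup [([261.7, 345.3], 0.65), ([192.4, 281.2], 0.38)]
spatula [([285.6, 218.1], 0.7)]
jar [([285.2, 387.9], 0.82), ([217.8, 362.3], 0.78), ([288.6, 296.9], 0.73)]
pad_a_top []
expected tin px [166.41244621 405.22925227] gate [175.50538542 362.50515813]
```

View pics/p3.png

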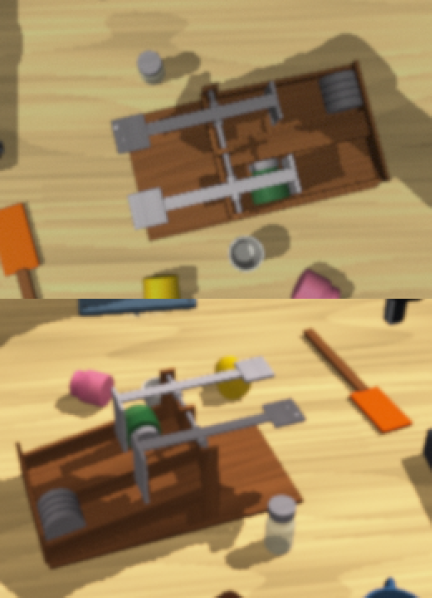

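The tin is at the end wall, gate a is shut again (pixel 181,361, the same as at the start), and the jar, egg cup, shaker and spatula haven't moved. I'm handing it in.

```bash
python3 -c "
from rig import ctrl
print(ctrl.job_done(), ctrl.read_state()['t'])"
```

```text
the job is handed in; nothing more can be done
the job is handed in; nothing more can be done
```

The tin is out of the feeder and resting at the end wall, and its gate is shut again. I pressed pad a, the rocker on the shaker side (feeder +x), with the shut fingertips until the gate lifted. I held it for about 1.4 s while the tin rolled down, then let the pad up slowly, lifted clear and moved the arm back. The force at the wrist stayed at about 4.5 N, and the arm was finished at about 9 s of the 32 s allowed.

**Last checks (top and scene cameras):**
- **Gate:** gate a is back within about 2 px of where it was before the press.
- **Jar:** still shut in behind its own gate, and I did not touch its rocker.
- **Egg cup, shaker and spatula:** all where they were, to within a few pixels.

**Disagreements:**
- **Tin position:** the network put the tin about 5 px from where I predicted it (169,401 against 166,405). The pictures show it at the end wall, and the prediction was only rough.
- **Missed detections:** the network did not find pad a in the last top picture, nor the shaker in the first top picture. Both were plain to see by eye.

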